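Empty the drop-bottom bracket box

TASK

Two drop-bottom boxes stand on the bench. Release the latch of the one that holds the two corner brackets, by sliding its upright latch plate away from the box, so that its floor swings open and both brackets drop into the tray underneath. Do not touch the brackets with the robot, and leave the profile offcut lying in the other box.

Things in the scene. Friction and masses are not known exactly. Their poses are not given: they have to be found in the camera images.
- drop_box: Stand to be emptied, fixed, yaw within 0.45 rad. Origin: bench level under the box's middle; x points to the latch side, away from the robot. Four posts at x, y = +-75 mm, 218 mm high, carry an open-topped grey box, 132 x 132 mm, 4 mm walls, rim z = 218 mm, floor z = 160 mm. Below, part of the stand: open tray, inside x -86 to 156 mm, y -76 to 76 mm, floor z = 6 mm, walls to z = 46 mm.
- latch_plate (a point): Point on the box's latch: upright steel plate, 12 mm thick (x), 36 mm wide (y), at drop_box x = 92 mm, y = 0. The point is mid-plate, 254 mm above the bench, 20 mm below its top edge; axes as drop_box. All round it is free down to the rim (z = 218 mm). It slides only along +x, about 2 N friction, 45 mm to its stop; the hinged floor drops after 20 to 25 mm and stays hanging. Slide it 35 mm or more.
- bracket_a: One of two loose cast aluminium L-shaped corner brackets, 40 x 32 x 40 mm, 6 mm thick, about 60 g, lying in the box to be emptied. Origin: centre of the underside of the 40 x 32 mm foot; z points up from the foot.
- bracket_b: The other corner bracket, the same as bracket_a, in the same box.
- offcut: Loose offcut of slotted aluminium profile, 70 x 40 x 40 mm, about 120 g, lying in the second drop-bottom box, which is built exactly like the first and must stay shut. Origin: centre of its underside; x along its length.
Not all that is in view belongs to the job. What is shaped like the bracket_a but green is not meant. What is shaped like the bracket_b but purple is not meant.

How it is judged:
By the outcome, as a careful person would: the job done as asked, in the order asked, and still so for the second after the job is handed in, with the robot touching nothing.
It also fails if it takes over 29 s, if anything falls off the work surface, if the arm or the gripper's body presses on something with over 40 N, if the wrist force passes 120 N, or if a joint passes its speed limit or range.

ROBOT

A 6-joint arm with a two-finger parallel gripper is mounted at the origin on the work surface. World frame = base frame: x ahead of the robot, y to its left, z up, the work surface at z = 0. Lengths are in m, angles in rad, forces in N, time in s.
With the tool pointing down it reaches from about 0.3 to 0.775 m from the base axis. Payload 14.6 kg.
Tool frame: the origin (TCP) lies at the very end of the fingers, on their centre line; the grasp point (between the pads) lies 19 mm behind it (ctrl.hold_point_z is the z of the grasp point in the tool frame, in m); z points along the fingers, y is the direction in which the jaws open and shut (so a half turn about z gives the same grasp; the last joint's range is limited). The gripper opens to 94 mm and grips with 3 to 60 N. Pads are 16 mm wide; open, the fingers measure 119 mm over their backs; the gripper's body (75 mm by 177 mm) begins 78 mm behind the grasp point.
Start: joints at [1.193, 0.3, 1.521, -0, 1.321, -0.067], TCP at [0.168, 0.524, 0.175] pointing down, gripper open.
Joint ranges: [-3.03, 3.03], [-0.79, 2.21], [0.23, 2.52], [-1.04, 4.18], [0, 3.07], [-2.55, 2.55]. Speed limits (rad/s): [2.22, 2.22, 2.57, 3.14, 3.14, 3.14].

INTERFACE

Orientations are given as [roll, pitch, yaw] about the fixed x, y, z axes, in that order (R = Rz(yaw) Ry(pitch) Rx(roll)).
In Python, from station import ctrl, cams, hand_in gives the robot as it stands.
- The arm moves only by the tool servo_tool, never from a script. Its argument "rows" is a list of rows, each a list of 7 numbers: the shift along the world's x, y, z in m, then the turn, a rotation vector about the world's x, y, z in rad, then the gripper command: -1 is shut, 1 is fully open, values between are in proportion. A call has exactly 8 rows; each row is the pose to reach, as a shift and turn from the pose measured when the call began; what a row does not reach only later rows make up. A row lasts 1/12 s, in which the tool goes at most 41.7 mm and 7.16 degrees, less where a joint would pass 70% of its speed; a pose out of reach is approached as far as the arm can. A call with a gripper value outside its range is refused whole. The fingers move at their own pace and stop on an object; "newtons" is the grip in N (left out, the last holds). Time passes only in rows, so rows that repeat a pose let the fingers close, or fill a call up. It gives the time, the measured TCP pose, the force and the opening at its end, in the units of the state.
- ctrl.get_obs(): the state, without advancing time (a new reading comes with each control period).
- cams.camera(name): name is "scene" or "top"; returns a dict with "image" (480x640x3 uint8, red, green, blue), "depth" (480x640 float32, m along the optical axis (not along the pixel's ray), 0 where there is no reading), "fx", "fy", "cx", "cy" (pixels), "rvec" (rotation vector, rad) and "tvec" (3), from world to camera coordinates, as OpenCV has them. Camera axes: x right, y down, z forward; pixel columns grow to the right and rows downward; lengths in m; the calibration is good to about 2 mm. A picture is of the moment at which its call begins.
- hand_in(): hands the job in, once; it reports no verdict.
Trained networks look in a picture, given as the dict that the camera call returned (one of the last four; its "shot" number tells which), for a name from the list of things; names that differ only in an ending like _2 or _b are one class to them, and where a whole thing is asked for, a point or a joint stands for the part that bears it (a point fixed in the world has none). Each returns a list of dicts, best first, with "p" (0 to 1); they miss things now and then, are a little off and sometimes report something else, mostly with a low value. They report only what shows in the picture. A call takes as long as a camera call. They do not tell look-alikes from the thing itself.
- cams.spot_in(picture, name): "box" ([left, top, right, bottom] as shares, 0 to 1, of the picture: columns of its width, rows of its height, round what is visible of it).
- cams.place_of(picture, name): "at" ([column, row] as shares, 0 to 1, of the picture: columns of its width, rows of its height: a listed point, or the origin of a listed thing).
The state is a dict: "time_s": time; "qpos": joint angles; "joint_vel": joint speeds; "tau": joint torques, N m; "ee_pos": TCP position; "eef_rot": TCP orientation; "force": force on the tool from outside, world axes, zero at the start; "moment": the same for the moment, N m; "grip_width": finger opening in m.
Only numpy, scipy, OpenCV 4.12 (cv2) and the standard library are available. Lean on these libraries where they do the work, as an engineer would, in place of code of your own. Each camera call takes 0.05 s, during which the arm holds its last target.

## Working session

There is one attempt and no reset: what is moved stays moved. The work goes in short steps, Python scripts to look and compute and a tool call to move; the robot and the scene stay as the last step left them, time stands still between calls to the robot, and variables do not carry over. Pictures are saved under pics/ and viewed, and the job is handed in when it is done.

Besides the shell and the picture viewer there is one more tool, called by a JSON object that holds its "api" and its "payload", one argument or row to a line. servo_tool: Moves the arm, as the interface text tells. Its arguments: {"type":"object","properties":{"rows":{"type":"array"},"newtons":{"type":"number"}},"required":["rows"]}

```bash
mkdir -p pics; cat > h.py <<'E'
import numpy as np, cv2
from station import ctrl, cams, hand_in
def RT(c): return cv2.Rodrigues(np.array(c["rvec"],float))[0], np.array(c["tvec"],float).reshape(3)
def cloud(c):
    R,t=RT(c); d=c["depth"]; v,u=np.mgrid[0:480,0:640]
    P=np.stack([(u-c["cx"])/c["fx"]*d,(v-c["cy"])/c["fy"]*d,d],-1)
    W=(P-t)@R; W[d==0]=np.nan; return W
def ray_z(c,u,v,z):
    R,t=RT(c); o=-R.T@t; d=R.T@np.array([(u-c["cx"])/c["fx"],(v-c["cy"])/c["fy"],1]); return o+d*(z-o[2])/d[2]
def proj(c,p):
    R,t=RT(c); q=R@np.array(p)+t; return np.array([c["fx"]*q[0]/q[2]+c["cx"],c["fy"]*q[1]/q[2]+c["cy"]])
E
python3 - <<'E'
from h import *
for n in ["scene","top"]:
    c=cams.camera(n); cv2.imwrite(f"pics/{n}0.png",c["image"][:,:,::-1]); np.save(f"{n}0.npy",c,allow_pickle=True)
    R,t=RT(c); print(n,"cam at",-R.T@t)
    for k in ["drop_box","latch_plate","bracket_a","offcut"]:
        for r in cams.place_of(c,k): print(k,"at",np.round(np.array(r["at"])*[640,480],1),round(r["p"],2))
        for r in cams.spot_in(c,k): print(k,"box",np.round(np.array(r["box"])*[640,480,640,480]),round(r["p"],2))
E
```

```text
scene cam at [ 0.85522511 -0.44412239  1.01151245]
drop_box at [251.1 332.2] 0.95
drop_box box [164. 220. 353. 402.] 0.77
latch_plate at [296.3 286.6] 0.69
latch_plate box [280. 270. 305. 333.] 0.57
bracket_a at [255.9 279.8] 0.85
bracket_a at [206.1 424.2] 0.75
bracket_a at [233.5 311.4] 0.59
bracket_a at [305.7 244.6] 0.55
bracket_a box [236. 260. 266. 287.] 0.81
bracket_a box [214. 286. 243. 318.] 0.77
bracket_a box [193. 410. 221. 432.] 0.74
bracket_a box [294. 231. 314. 250.] 0.63
offcut at [379.2 152.3] 0.77
offcut box [362. 130. 394. 158.] 0.83
top cam at [ 0.36202913 -0.07214582  1.15975708]
drop_box box [318. 187. 437. 312.] 0.58
latch_plate at [366.9 203.2] 0.7
latch_plate box [348. 197. 379. 233.] 0.87
bracket_a at [437.5 243. ] 0.8
bracket_a at [279.3 291.2] 0.64
bracket_a at [365.5 261.7] 0.59
bracket_a at [393.7 254.8] 0.56
bracket_a box [270. 283. 292. 299.] 0.77
bracket_a box [430. 234. 447. 252.] 0.64
bracket_a box [352. 252. 374. 275.] 0.63
bracket_a box [383. 245. 408. 263.] 0.62
offcut at [183.4 266.4] 0.65
offcut box [162. 248. 205. 287.] 0.89
offcut box [385. 245. 405. 263.] 0.37
```

View pics/scene0.png

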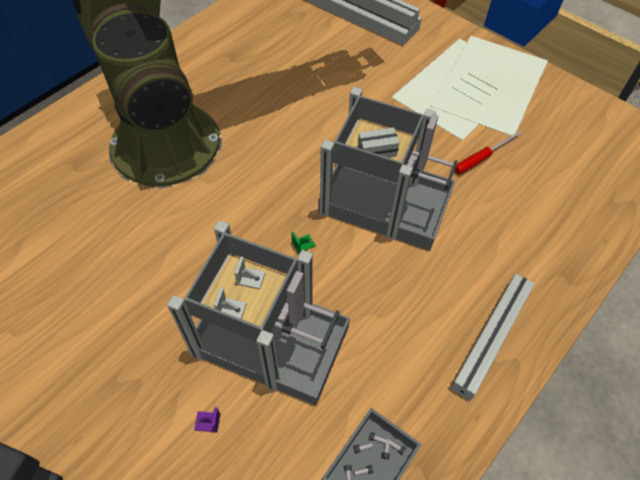

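View pics/top0.png

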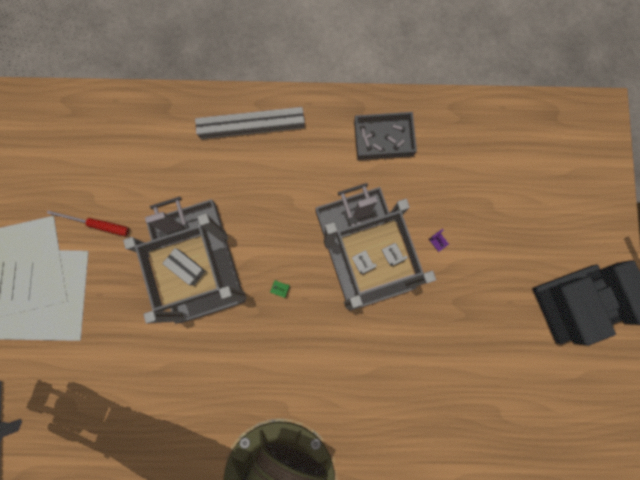

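```bash
python3 - <<'E'
from h import *
P=[];
for n in ["scene","top"]:
    c=np.load(f"{n}0.npy",allow_pickle=True).item(); W=cloud(c)
    m=(W[...,2]>.262)&(W[...,2]<.282)&(W[...,0]>.3)
    k,l,s,ce=cv2.connectedComponentsWithStats(m.astype(np.uint8))
    for i in range(1,k):
        if s[i,4]<8: continue
        p=W[l==i]; print(n,s[i],p.mean(0).round(4),p.min(0).round(3),p.max(0).round(3), cv2.minAreaRect((p[:,:2]*1000).astype(np.float32)))
    # box rim
    m=(abs(W[...,2]-.218)<.006)&(W[...,0]>.3)
    k,l,s,ce=cv2.connectedComponentsWithStats(m.astype(np.uint8))
    for i in range(1,k):
        if s[i,4]<80: continue
        p=W[l==i]; print(n,"rim",s[i],p.mean(0).round(4), cv2.minAreaRect((p[:,:2]*1000).astype(np.float32)))
E
```

```text
scene [426 114  13  20 141] [0.5381 0.22   0.2721] [0.526 0.205 0.262] [0.548 0.241 0.277] ((536.6525268554688, 222.95010375976562), (12.09945011138916, 37.87440490722656), 19.163251876831055)
scene [287 271  16  26 232] [ 0.5747 -0.1702  0.2725] [ 0.563 -0.187  0.262] [ 0.584 -0.151  0.278] ((573.1846923828125, -168.6244659423828), (13.09787368774414, 37.17950439453125), 19.366756439208984)
scene rim [ 321   87  115   90 1203] [0.4513 0.1876 0.217 ] ((449.80230712890625, 192.92999267578125), (169.66090393066406, 172.1493377685547), 19.19335174560547)
scene rim [ 167  220  146  127 1857] [ 0.4899 -0.2034  0.2172] ((486.0167236328125, -198.9208221435547), (171.355224609375, 171.2714080810547), 19.29802703857422)
top [357 197  20  12 141] [ 0.5708 -0.1656  0.2728] [ 0.561 -0.183  0.263] [ 0.581 -0.148  0.278] ((571.6647338867188, -165.90524291992188), (12.697439193725586, 35.98179626464844), 20.57887840270996)
top [145 212  21  12 155] [0.5336 0.2248 0.2724] [0.524 0.208 0.263] [0.544 0.243 0.277] ((534.3587646484375, 225.9866180419922), (13.139287948608398, 35.95045471191406), 18.35275650024414)
top rim [ 325  199  111  109 1078] [ 0.4856 -0.1978  0.2179] ((485.42132568359375, -196.48519897460938), (169.6900634765625, 170.091796875), 19.32146644592285)
top rim [ 123  214  109  110 1155] [0.4464 0.1973 0.2173] ((447.4744873046875, 195.7416229248047), (169.65963745117188, 170.96282958984375), 19.259164810180664)
```

The scene and top images agree. The brackets are in the right-hand box, with its latch at about scene (296,287) and top (367,203). Its centre is about (0.486, -0.198) and its yaw about 0.338 rad. The profile offcut is in the other box. I'll push the plate from its box side with the fingers closed.

```bash
python3 - <<'E'
from h import *
o=ctrl.get_obs(); print(o)
c0=np.array([.4857,-.1977]); a=.338; R=np.array([[np.cos(a),-np.sin(a)],[np.sin(a),np.cos(a)]])
for x in (.055,.062,.092,.117,.12): print(x,(c0+R@[x,0]).round(4),(c0+R@[x,0]-o["ee_pos"][:2]).round(4))
E
```

```text
{'time_s': 0.9, 'qpos': array([ 1.19336381e+00,  2.99887649e-01,  1.52100343e+00,  2.70568542e-05,
        1.32070474e+00, -6.65999507e-02]), 'joint_vel': array([-8.47647098e-04, -8.05869712e-04, -1.61957735e-04, -4.88723872e-04,
       -1.18467428e-05, -1.23714178e-03]), 'tau': array([ 2.33308572e-03, -5.31653774e+01, -3.52925026e+01,  7.08458293e-02,
        2.11513101e-02,  1.06895689e-05]), 'ee_pos': array([0.16820911, 0.52363405, 0.17475091]), 'eef_rot': array([-3.14159124e+00, -2.63677998e-05,  2.83075339e+00]), 'force': array([0.42877627, 0.0249379 , 0.02752488]), 'moment': array([ 0.00779598, -0.05176366,  0.01801357]), 'grip_width': 0.0941716457300921}
0.055 [ 0.5376 -0.1795] [ 0.3694 -0.7031]
0.062 [ 0.5442 -0.1771] [ 0.376  -0.7008]
0.092 [ 0.5725 -0.1672] [ 0.4043 -0.6908]
0.117 [ 0.5961 -0.1589] [ 0.4279 -0.6825]
0.12 [ 0.5989 -0.1579] [ 0.4307 -0.6815]
```

{"api": "servo_tool", "payload": {
  "rows": [
    [0,0,0.04,0,0,0,-1],
    [0,0,0.08,0,0,0,-1],
    [0,0,0.12,0,0,0,-1],
    [0.01,-0.02,0.16,0,0,0,-1],
    [0.03,-0.055,0.18,0,0,0,-1],
    [0.05,-0.09,0.19,0,0,0,-1],
    [0.07,-0.125,0.2,0,0,0,-1],
    [0.09,-0.16,0.2,0,0,0,-1]
  ],
  "newtons": 20
}}

```text
time_s: 1.57
ee_pos: [0.2563, 0.3665, 0.3764]
eef_rot: [3.139, 0.001, 2.832]
force: [0.4, 0.9, -0.7]
grip_width: 0.0439
```

{"api": "servo_tool", "payload": {
  "rows": [
    [0.018,-0.034,0,0,0,-0.06,-1],
    [0.036,-0.068,0,0,0,-0.12,-1],
    [0.054,-0.102,0,0,0,-0.18,-1],
    [0.072,-0.136,0,0,0,-0.24,-1],
    [0.09,-0.17,0,0,0,-0.3,-1],
    [0.108,-0.204,0,0,0,-0.36,-1],
    [0.126,-0.238,0,0,0,-0.42,-1],
    [0.144,-0.272,0,0,0,-0.48,-1]
  ]
}}

```text
time_s: 2.23
ee_pos: [0.4006, 0.0926, 0.3767]
eef_rot: [3.138, 0.001, 2.349]
force: [0.8, 0.3, 0.6]
grip_width: 0.0006
```

Remaining to (0.540, -0.178): shift (0.139, -0.271), turn -0.44.

{"api": "servo_tool", "payload": {
  "rows": [
    [0.018,-0.034,0,0,0,-0.06,-1],
    [0.036,-0.07,0,0,0,-0.12,-1],
    [0.054,-0.105,0,0,0,-0.18,-1],
    [0.072,-0.14,0,0,0,-0.24,-1],
    [0.09,-0.175,0,0,0,-0.3,-1],
    [0.108,-0.21,0,0,0,-0.36,-1],
    [0.125,-0.243,0,0,0,-0.41,-1],
    [0.139,-0.271,0,0,0,-0.44,-1]
  ]
}}

```text
time_s: 2.9
ee_pos: [0.5402, -0.1808, 0.3762]
eef_rot: [3.139, 0.001, 1.905]
force: [0.5, 1.0, 0.2]
grip_width: 0.0007
```

{"api": "servo_tool", "payload": {
  "rows": [
    [0,0.002,-0.03,0,0,0,-1],
    [0,0.002,-0.06,0,0,0,-1],
    [0,0.002,-0.085,0,0,0,-1],
    [0,0.002,-0.105,0,0,0,-1],
    [0,0.002,-0.12,0,0,0,-1],
    [0,0.002,-0.13,0,0,0,-1],
    [0,0.002,-0.133,0,0,0,-1],
    [0,0.002,-0.133,0,0,0,-1]
  ]
}}

```text
time_s: 3.57
ee_pos: [0.5401, -0.1788, 0.2431]
eef_rot: [3.139, 0.001, 1.905]
force: [-0.8, 0.5, 0.2]
grip_width: 0.0005
```

```bash
python3 - <<'E'
from h import *
c=cams.camera("scene"); cv2.imwrite("pics/s1.png",cv2.resize(c["image"][180:420,120:440,::-1],(800,600)))
E
```

```text
(no output)
```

View pics/s1.png

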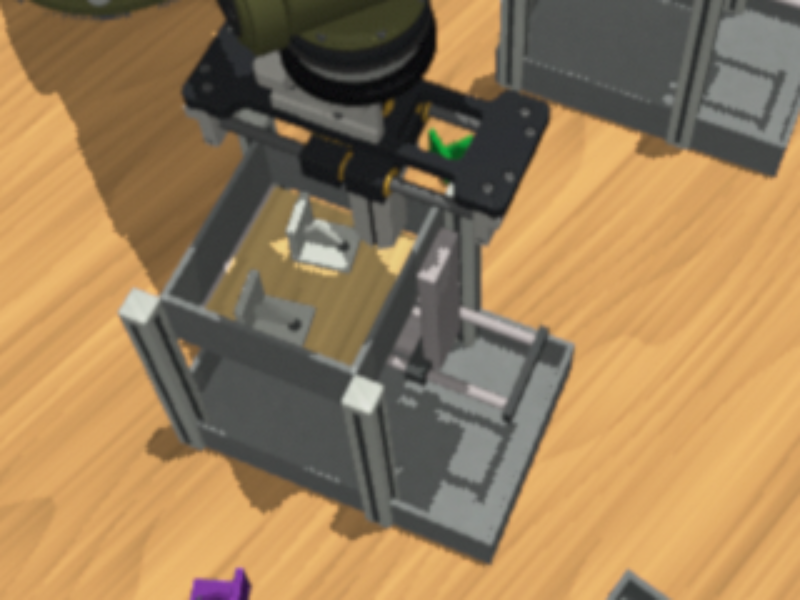

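The crop shows the shut fingers at about (375,215), on the box side of the plate at (435,290) and above the rim. Nothing is touching yet. Now I'll push along (0.943, 0.332).

{"api": "servo_tool", "payload": {
  "rows": [
    [0.005,0.002,0,0,0,0,-1],
    [0.01,0.0035,0,0,0,0,-1],
    [0.015,0.0055,0,0,0,0,-1],
    [0.02,0.007,0,0,0,0,-1],
    [0.025,0.009,0,0,0,0,-1],
    [0.03,0.0105,0,0,0,0,-1],
    [0.034,0.012,0,0,0,0,-1],
    [0.038,0.0135,0,0,0,0,-1]
  ]
}}

```text
time_s: 4.28
ee_pos: [0.5788, -0.1652, 0.2438]
eef_rot: [3.138, 0.002, 1.905]
force: [-1.1, -0.4, -0.4]
grip_width: 0.0006
```

```bash
cat > m.py <<'E'
from h import *
import sys
for n in ["scene","top"]:
    c=cams.camera(n); 
    if n=="scene": cv2.imwrite(f"pics/{sys.argv[1]}.png",cv2.resize(c["image"][180:420,120:440,::-1],(800,600)))
    W=cloud(c); d=W[...,:2]-[.4857,-.1977]; a=.338
    x=d[...,0]*np.cos(a)+d[...,1]*np.sin(a); y=-d[...,0]*np.sin(a)+d[...,1]*np.cos(a)
    m=(W[...,2]>.268)&(W[...,2]<.282)&(abs(y)<.022)&(x>.085)&(x<.16)
    if m.sum(): print(n,m.sum(),"top x",x[m].min().round(4),np.median(x[m]).round(4),x[m].max().round(4))
o=ctrl.get_obs(); print(o["force"],o["ee_pos"],o["time_s"])
E
python3 m.py s2
```

```text
scene 85 top x 0.0872 0.094 0.1068
[-0.26960486  0.99845343 -1.6086216 ] [ 0.57883791 -0.16513304  0.24366784] 4.3833
```

View pics/s2.png

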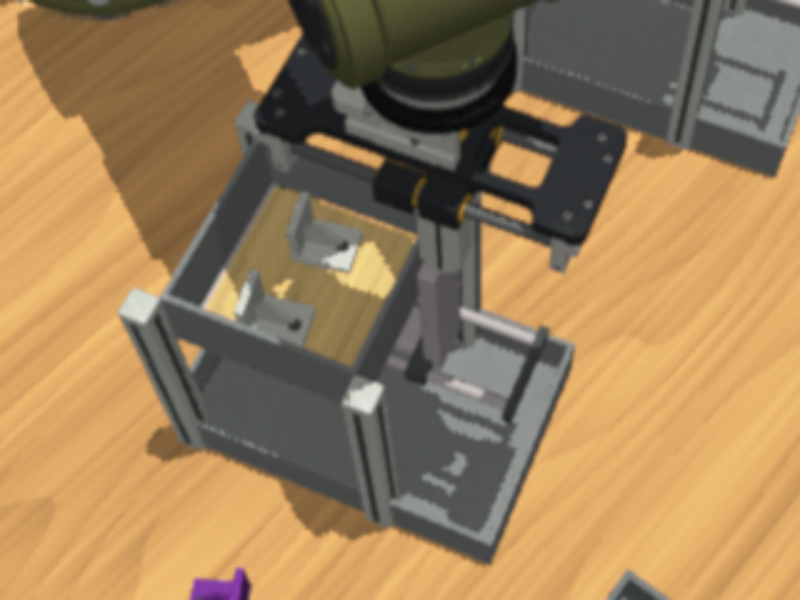

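```bash
cat > p.py <<'E'
from h import *
c=np.load("scene0.npy",allow_pickle=True).item()
f=lambda p:((proj(c,p)-[120,180])*2.5).round(0)
a=.338
B=lambda x,y,z:(.4857+x*np.cos(a)-y*np.sin(a),-.1977+x*np.sin(a)+y*np.cos(a),z)
print("tcp",f([.5788,-.1651,.2437]),f([.5788,-.1651,.2737]))
for s in (0,.01,.02,.03):
  for y in (-.018,.018): print(s,y,f(B(.086+s,y,.274)),f(B(.098+s,y,.274)),f(B(.098+s,y,.2)))
E
python3 p.py; python3 - <<'E'
import cv2,sys
sys.path.insert(0,'.')
from h import *
c=cams.camera("scene"); cv2.imwrite("pics/s3.png",cv2.resize(c["image"][235:355,240:400,::-1],(800,600),interpolation=cv2.INTER_CUBIC))
c=cams.camera("top"); cv2.imwrite("pics/t3.png",cv2.resize(c["image"][160:340,280:520,::-1],(800,600),interpolation=cv2.INTER_CUBIC))
E
```

```text
tcp [449. 279.] [448. 255.]
0 -0.018 [415. 273.] [434. 280.] [437. 335.]
0 0.018 [440. 222.] [459. 229.] [460. 287.]
0.01 -0.018 [431. 279.] [450. 286.] [452. 341.]
0.01 0.018 [456. 228.] [475. 235.] [475. 292.]
0.02 -0.018 [447. 285.] [466. 292.] [467. 347.]
0.02 0.018 [472. 234.] [491. 241.] [490. 298.]
0.03 -0.018 [463. 291.] [483. 298.] [483. 353.]
0.03 0.018 [487. 240.] [507. 247.] [505. 303.]
```

View pics/s3.png

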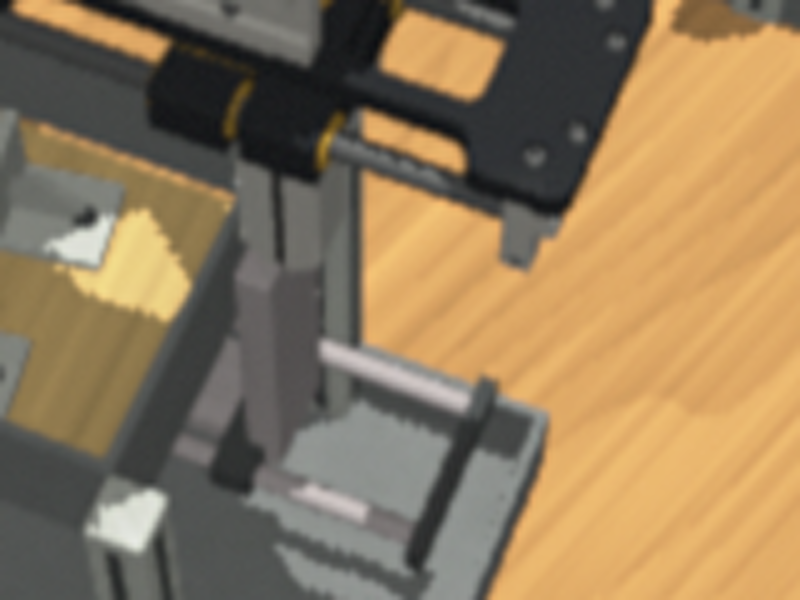

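View pics/t3.png

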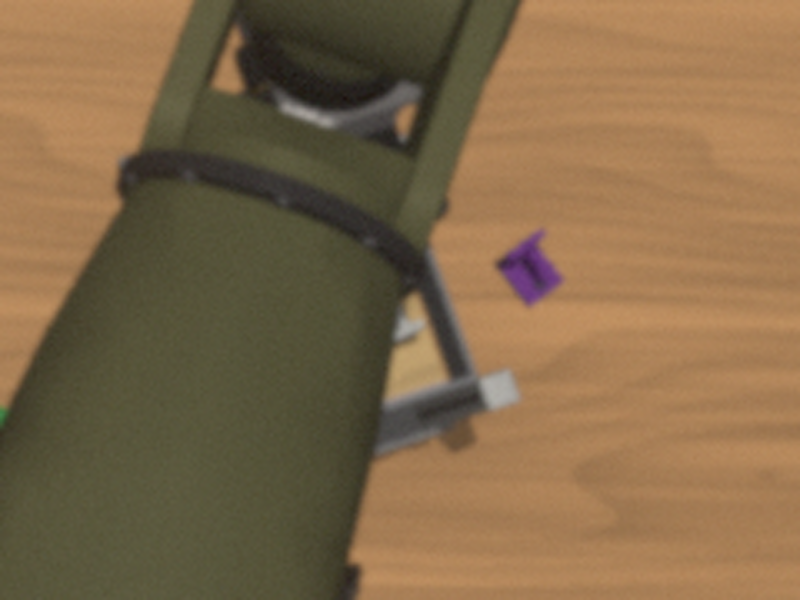

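```bash
python3 - <<'E'
from h import *
c=cams.camera("scene"); W=cloud(c); np.save("scene3.npy",c,allow_pickle=True)
c0=np.load("scene0.npy",allow_pickle=True).item(); W0=cloud(c0)
a=.338
def B(W):
    d=W[...,:2]-[.4857,-.1977]
    return np.stack([d[...,0]*np.cos(a)+d[...,1]*np.sin(a),-d[...,0]*np.sin(a)+d[...,1]*np.cos(a),W[...,2]],-1)
b=B(W)*1000; b0=B(W0)*1000
for v in range(270,336,4):
    print(v,[tuple(b[v,u].astype(int)) for u in (290,294,297,300,303)])
print("before")
for v in range(266,336,4):
    print(v,[tuple(b0[v,u].astype(int)) for u in (290,294,297,300,303)])
E
```

```text
270 [(np.int64(91), np.int64(-11), np.int64(323)), (np.int64(96), np.int64(-9), np.int64(324)), (np.int64(113), np.int64(-36), np.int64(379)), (np.int64(117), np.int64(-35), np.int64(380)), (np.int64(120), np.int64(-33), np.int64(379))]
274 [(np.int64(90), np.int64(-11), np.int64(310)), (np.int64(96), np.int64(-10), np.int64(313)), (np.int64(100), np.int64(-10), np.int64(316)), (np.int64(105), np.int64(-11), np.int64(321)), (np.int64(110), np.int64(-11), np.int64(325))]
278 [(np.int64(90), np.int64(-11), np.int64(298)), (np.int64(95), np.int64(-9), np.int64(300)), (np.int64(101), np.int64(-11), np.int64(307)), (np.int64(105), np.int64(-10), np.int64(309)), (np.int64(110), np.int64(-11), np.int64(313))]
282 [(np.int64(90), np.int64(-11), np.int64(288)), (np.int64(95), np.int64(-10), np.int64(290)), (np.int64(100), np.int64(-11), np.int64(296)), (np.int64(105), np.int64(-11), np.int64(299)), (np.int64(109), np.int64(-10), np.int64(300))]
286 [(np.int64(89), np.int64(-12), np.int64(276)), (np.int64(95), np.int64(-11), np.int64(280)), (np.int64(100), np.int64(-12), np.int64(285)), (np.in
[... 6421 characters left out ...]
np.int64(95), np.int64(-19), np.int64(157)), (np.int64(70), np.int64(42), np.int64(5)), (np.int64(76), np.int64(43), np.int64(5)), (np.int64(81), np.int64(46), np.int64(5))]
330 [(np.int64(92), np.int64(-28), np.int64(157)), (np.int64(98), np.int64(-25), np.int64(156)), (np.int64(102), np.int64(-23), np.int64(155)), (np.int64(106), np.int64(-21), np.int64(153)), (np.int64(84), np.int64(37), np.int64(8))]
334 [(np.int64(65), np.int64(21), np.int64(7)), (np.int64(72), np.int64(24), np.int64(6)), (np.int64(105), np.int64(-30), np.int64(156)), (np.int64(109), np.int64(-27), np.int64(153)), (np.int64(114), np.int64(-27), np.int64(157))]<stdin>:13: RuntimeWarning: invalid value encountered in cast
```

The plate has not moved. Depth shows the fingers passing just above its top edge: they end at z of about 0.276, although the reported TCP z is 0.243. I'll back off and measure the real fingertip height.

{"api": "servo_tool", "payload": {
  "rows": [
    [0,0,0.005,0,0,0,-1],
    [0,0,0.01,0,0,0,-1],
    [-0.01,-0.0035,0.01,0,0,0,-1],
    [-0.02,-0.007,0.01,0,0,0,-1],
    [-0.03,-0.0105,0.01,0,0,0,-1],
    [-0.038,-0.0135,0.01,0,0,0,-1],
    [-0.04,-0.0145,0.01,0,0,0,-1],
    [-0.04,-0.0145,0.01,0,0,0,-1]
  ]
}}

```text
time_s: 5.2
ee_pos: [0.5381, -0.1803, 0.2545]
eef_rot: [3.138, 0.002, 1.904]
force: [-0.1, -1.0, -0.3]
grip_width: 0.0004
```

```bash
cat > tip.py <<'E'
from h import *
import sys
c=cams.camera("scene"); W=cloud(c); a=.338
cv2.imwrite(f"pics/{sys.argv[1]}.png",cv2.resize(c["image"][215:335,230:390,::-1],(800,600),interpolation=cv2.INTER_CUBIC))
o=ctrl.get_obs(); print(o["ee_pos"],o["eef_rot"],o["force"],o["qpos"].round(3),o["time_s"], getattr(ctrl,"hold_point_z",None))
d=W[...,:2]-o["ee_pos"][:2]
x=d[...,0]*np.cos(a)+d[...,1]*np.sin(a); y=-d[...,0]*np.sin(a)+d[...,1]*np.cos(a); z=W[...,2]
m=(abs(x)<.022)&(abs(y)<.02)&(z>.222)&(z<.34)
for zz in np.arange(.222,.34,.006):
    k=m&(z>=zz)&(z<zz+.006)
    if k.sum(): print(round(zz,3),k.sum(),"x",x[k].min().round(3),x[k].max().round(3),"y",y[k].min().round(3),y[k].max().round(3))
E
python3 tip.py s4
```

```text
[ 0.53841903 -0.18007996  0.25431664] [3.13772028e+00 2.12974646e-03 1.90449488e+00] [0.43477065 0.06814644 0.57808369] [-3.880e-01  2.910e-01  1.350e+00  1.000e-03  1.497e+00 -7.220e-01] 5.25 -0.0188
0.282 7 x -0.005 0.003 y -0.012 -0.009
0.288 23 x -0.012 0.011 y -0.012 0.004
0.294 38 x -0.012 0.012 y -0.012 0.008
0.3 50 x -0.013 0.012 y -0.013 0.004
0.306 45 x -0.012 0.012 y -0.012 0.006
0.312 50 x -0.014 0.012 y -0.012 0.007
0.318 41 x -0.011 0.012 y -0.012 0.007
0.324 51 x -0.013 0.012 y -0.012 0.008
0.33 46 x -0.013 0.012 y -0.012 0.003
0.336 25 x -0.013 0.011 y -0.012 -0.001
```

View pics/s4.png

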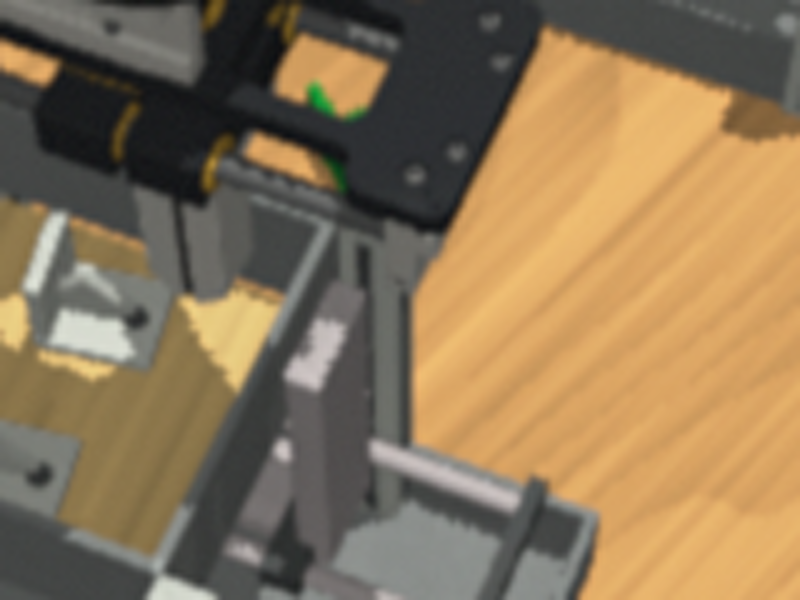

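The fingertips are really at about z 0.285, 31 mm above the reported TCP (the rim and plate heights agree with the camera). I'll descend by the camera's measure.

{"api": "servo_tool", "payload": {
  "rows": [
    [0,0.001,-0.006,0,0,0,-1],
    [0,0.001,-0.012,0,0,0,-1],
    [0,0.001,-0.018,0,0,0,-1],
    [0,0.001,-0.024,0,0,0,-1],
    [0,0.001,-0.03,0,0,0,-1],
    [0,0.001,-0.035,0,0,0,-1],
    [0,0.001,-0.038,0,0,0,-1],
    [0,0.001,-0.038,0,0,0,-1]
  ]
}}

```text
time_s: 5.92
ee_pos: [0.5382, -0.179, 0.2155]
eef_rot: [3.139, 0.001, 1.904]
force: [0.8, -0.4, -0.7]
grip_width: 0.0009
```

```bash
python3 tip.py s5
```

```text
[ 0.53833581 -0.1790758   0.21604265] [3.13812057e+00 1.81218488e-03 1.90446504e+00] [ 0.13977767  0.13775275 -0.48941232] [-3.860e-01  3.080e-01  1.414e+00  1.000e-03  1.415e+00 -7.200e-01] 5.9667 -0.0188
0.246 14 x -0.006 0.006 y -0.012 -0.009
0.252 31 x -0.012 0.012 y -0.012 0.005
0.258 36 x -0.012 0.012 y -0.012 0.007
0.264 42 x -0.012 0.012 y -0.013 0.006
0.27 36 x -0.013 0.012 y -0.012 0.006
0.276 43 x -0.013 0.012 y -0.013 0.006
0.282 43 x -0.012 0.012 y -0.012 0.006
0.288 39 x -0.013 0.012 y -0.012 0.003
0.294 36 x -0.013 0.012 y -0.012 0.001
0.3 9 x 0.01 0.012 y -0.011 -0.005
0.306 3 x 0.012 0.012 y -0.012 -0.008
0.312 1 x 0.012 0.012 y -0.012 -0.012
0.336 1 x 0.021 0.021 y -0.009 -0.009
```

View pics/s5.png

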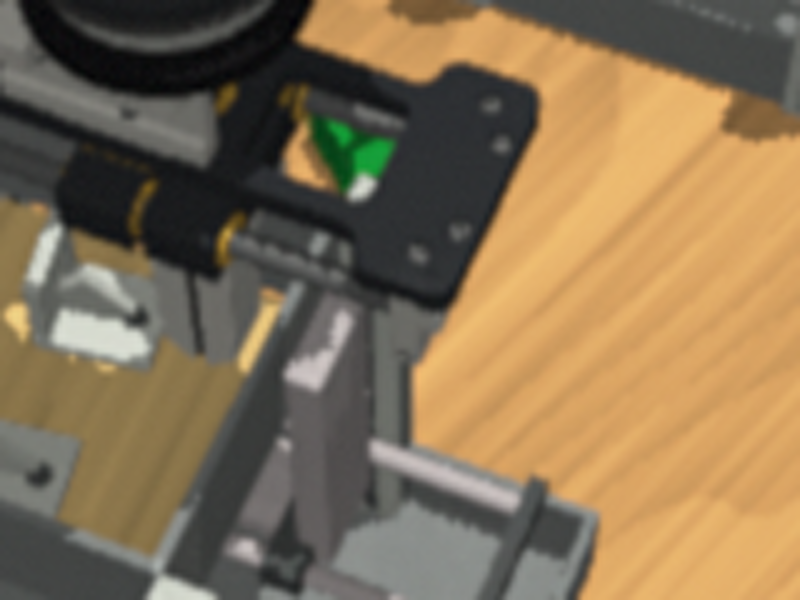

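The tip is now at z 0.2475, level with the upper plate and clear of the rim. At crop (215,350) it stands on the box side of the plate. I'll push about 57 mm, which is about 17 mm of gap plus 40 mm of slide, in two calls.

{"api": "servo_tool", "payload": {
  "rows": [
    [0.004,0.0015,0,0,0,0,-1],
    [0.008,0.003,0,0,0,0,-1],
    [0.012,0.0042,0,0,0,0,-1],
    [0.016,0.0056,0,0,0,0,-1],
    [0.02,0.007,0,0,0,0,-1],
    [0.024,0.0085,0,0,0,0,-1],
    [0.028,0.0098,0,0,0,0,-1],
    [0.03,0.0105,0,0,0,0,-1]
  ]
}}

```text
time_s: 6.63
ee_pos: [0.5688, -0.1684, 0.2161]
eef_rot: [3.138, 0.002, 1.905]
force: [-2.8, -0.6, 2.9]
grip_width: 0.0004
```

```bash
python3 tip.py s6
```

```text
[ 0.56890914 -0.16834059  0.21601601] [3.13799991e+00 1.86396938e-03 1.90469111e+00] [-0.17037538  0.35043751  0.19602473] [-3.500e-01  3.680e-01  1.335e+00  1.000e-03  1.434e+00 -6.840e-01] 6.6833 -0.0188
0.222 12 x 0.012 0.021 y -0.02 -0.018
0.228 7 x 0.012 0.021 y -0.02 -0.018
0.234 12 x 0.013 0.021 y -0.02 -0.018
0.24 7 x 0.013 0.021 y -0.02 -0.018
0.246 22 x -0.007 0.021 y -0.02 -0.01
0.252 33 x -0.013 0.021 y -0.02 -0.009
0.258 36 x -0.013 0.022 y -0.02 -0.009
0.264 34 x -0.012 0.022 y -0.02 -0.009
0.27 164 x -0.012 0.022 y -0.02 0.012
0.276 49 x -0.012 0.022 y -0.02 0.008
0.282 43 x -0.013 0.012 y -0.013 0.005
0.288 37 x -0.012 0.012 y -0.012 0.001
0.294 35 x -0.012 0.012 y -0.013 0.001
0.3 10 x -0.014 0.012 y -0.012 -0.006
0.306 2 x -0.013 -0.013 y -0.011 -0.01
0.336 1 x 0.021 0.021 y -0.009 -0.009
```

View pics/s6.png

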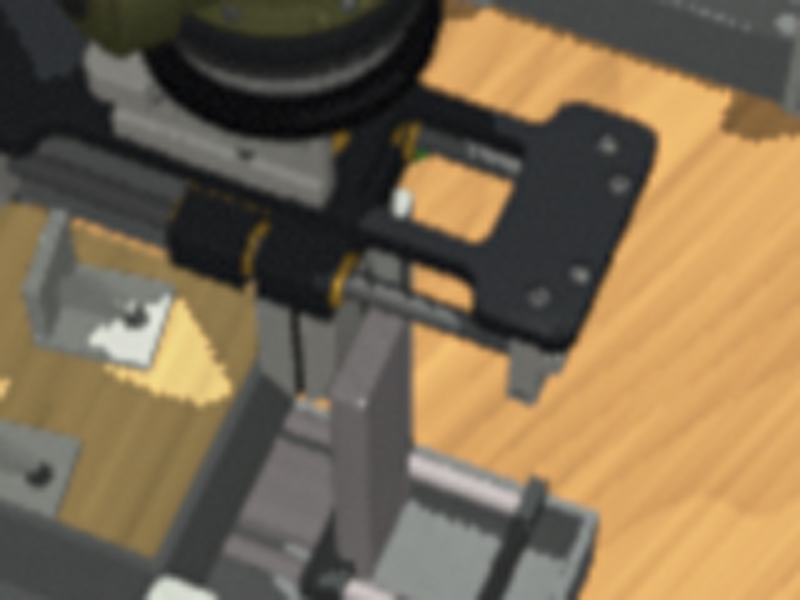

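The plate at crop (370,420) is in contact with the fingers and has moved about 15 mm. I'll push 25 mm more.

{"api": "servo_tool", "payload": {
  "rows": [
    [0.004,0.0014,0,0,0,0,-1],
    [0.008,0.0028,0,0,0,0,-1],
    [0.012,0.0042,0,0,0,0,-1],
    [0.016,0.0056,0,0,0,0,-1],
    [0.019,0.0066,0,0,0,0,-1],
    [0.022,0.0077,0,0,0,0,-1],
    [0.024,0.0083,0,0,0,0,-1],
    [0.024,0.0083,0,0,0,0,-1]
  ]
}}

```text
time_s: 7.35
ee_pos: [0.5933, -0.1598, 0.2159]
eef_rot: [3.138, 0.002, 1.905]
force: [0.3, 0.1, -0.1]
grip_width: 0.0005
```

```bash
python3 tip.py s7|head -8; python3 m.py s8
```

```text
[ 0.59316611 -0.15985058  0.21584927] [3.13777092e+00 1.74584940e-03 1.90498256e+00] [ 0.14368171  0.5727758  -0.82367854] [-3.230e-01  4.180e-01  1.268e+00  1.000e-03  1.452e+00 -6.580e-01] 7.4 -0.0188
0.222 10 x 0.014 0.021 y -0.02 -0.019
0.228 6 x 0.014 0.021 y -0.019 -0.018
0.234 10 x 0.014 0.021 y -0.02 -0.018
0.24 8 x -0.003 0.021 y -0.02 -0.009
0.246 18 x -0.008 0.021 y -0.02 -0.009
0.252 37 x -0.011 0.022 y -0.02 -0.008
0.258 38 x -0.012 0.022 y -0.02 -0.009
scene 275 top x 0.1016 0.1293 0.1384
[ 0.10023221 -0.69565768 -0.84292401] [ 0.5929505  -0.15997017  0.21590964] 7.5
```

View pics/s8.png

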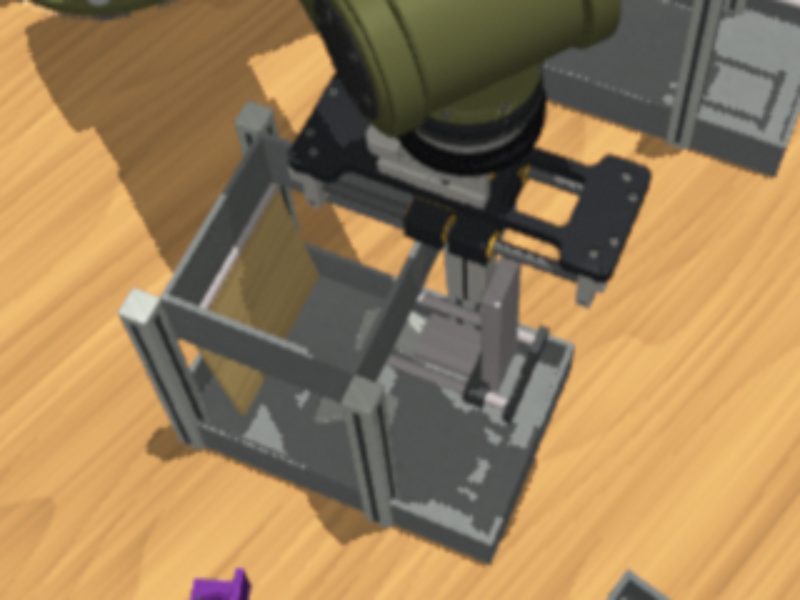

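The floor hangs open at about (255,310), the brackets are in the tray, and the plate has moved about 40 mm. I'll back off and lift clear.

{"api": "servo_tool", "payload": {
  "rows": [
    [-0.005,-0.0018,0,0,0,0,-1],
    [-0.01,-0.0035,0,0,0,0,-1],
    [-0.012,-0.0042,0.015,0,0,0,-1],
    [-0.012,-0.0042,0.045,0,0,0,-1],
    [-0.012,-0.0042,0.08,0,0,0,-1],
    [-0.012,-0.0042,0.11,0,0,0,-1],
    [-0.03,0.02,0.13,0,0,0,-1],
    [-0.05,0.05,0.14,0,0,0,-1]
  ]
}}

```text
time_s: 8.17
ee_pos: [0.5426, -0.1109, 0.3579]
eef_rot: [3.136, 0.003, 1.902]
force: [0.2, -0.7, 0.5]
grip_width: 0.0004
```

{"api": "servo_tool", "payload": {
  "rows": [
    [-0.02,0.035,0,0,0,0,-1],
    [-0.04,0.07,0,0,0,0,-1],
    [-0.06,0.105,0,0,0,0,-1],
    [-0.08,0.14,0,0,0,0,-1],
    [-0.1,0.17,0,0,0,0,-1],
    [-0.11,0.19,0,0,0,0,-1],
    [-0.115,0.2,0,0,0,0,-1],
    [-0.115,0.2,0,0,0,0,-1]
  ]
}}

```text
time_s: 8.83
ee_pos: [0.4269, 0.0901, 0.3583]
eef_rot: [3.135, 0.003, 1.904]
force: [-0.2, -0.8, -0.5]
grip_width: -0.0001
```

```bash
python3 m.py s9; python3 - <<'E'
from h import *
for n in ["scene","top"]:
    c=cams.camera(n); cv2.imwrite(f"pics/{n}9.png",c["image"][:,:,::-1])
    W=cloud(c); a=.338
    for k in ["bracket_a","offcut"]:
      for r in cams.place_of(c,k):
        u,v=np.array(r["at"])*[640,480]; w=np.nanmedian(W[int(v)-1:int(v)+2,int(u)-1:int(u)+2].reshape(-1,3),0)
        d=w[:2]-[.4857,-.1977]; print(n,k,round(u),round(v),round(r["p"],2),w.round(3),"box xy",(d[0]*np.cos(a)+d[1]*np.sin(a)).round(3),(-d[0]*np.sin(a)+d[1]*np.cos(a)).round(3))
E
```

```text
scene 206 top x 0.1257 0.1328 0.1386
top 128 top x 0.1252 0.1308 0.1375
[0.2444022  0.5462462  0.42875326] [0.42789792 0.08848943 0.3578135 ] 8.9333
scene bracket_a 273 311 0.68 [ 0.557 -0.205  0.214] box xy 0.065 -0.031
scene bracket_a 207 425 0.63 [ 0.548 -0.37   0.006] box xy 0.001 -0.183
scene bracket_a 252 336 0.6 [ 0.551 -0.245  0.174] box xy 0.046 -0.067
scene bracket_a 306 243 0.6 [0.426 0.014 0.008] box xy 0.014 0.219
top bracket_a 439 244 0.74 [ 0.538 -0.364  0.006] box xy -0.006 -0.174
top bracket_a 375 261 0.68 [ 0.492 -0.21   0.018] box xy 0.002 -0.014
top bracket_a 349 265 0.54 [ 0.461 -0.138  0.217] box xy -0.004 0.065
top bracket_a 281 288 0.5 [0.422 0.008 0.021] box xy 0.008 0.215
```

View pics/scene9.png

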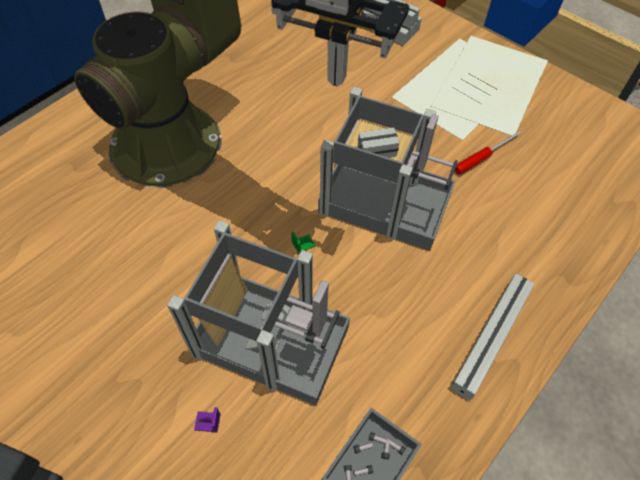

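View pics/top9.png

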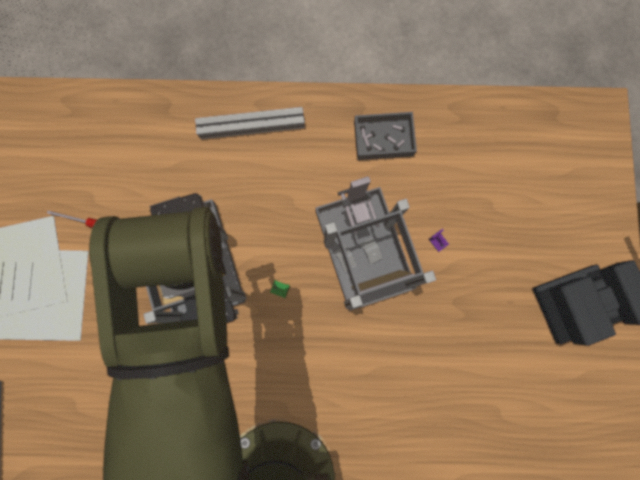

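```bash
python3 - <<'E'
from h import *
a=cv2.imread("pics/top9.png")[175:315,305:450]; b=cv2.imread("pics/scene9.png")[220:410,160:355]
a=cv2.resize(a,(400,386),interpolation=cv2.INTER_CUBIC); b=cv2.resize(b,(396,386),interpolation=cv2.INTER_CUBIC)
o=np.hstack([a,b]); o=np.clip(o.astype(float)*1.5,0,255).astype(np.uint8); cv2.imwrite("pics/z9.png",o)
E
```

```text
(no output)
```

View pics/z9.png

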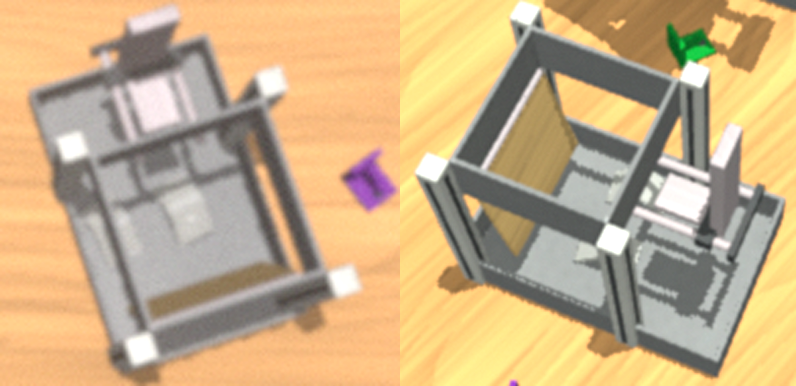

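Zoomed in, one bracket lies in the tray at (185,210) in the left half, the other at (115,230) beside the tray wall. In the scene half they show at (600,250) and (630,185). The offcut is still in its shut box.

```bash
python3 -c "
from station import hand_in
print(hand_in())"
```

```text
the job is handed in; nothing more can be done
None
```

I released the latch on the box holding the two brackets, its floor swung open, and both brackets dropped into the tray. I handed the job in at about 9 s on the robot's clock.

- **How:** I pushed the latch plate away from the box with the closed fingers, then backed off, lifted and moved clear. The robot did not touch the brackets.
- **Last checks:** Both cameras put the plate about 40 mm out, and the scene camera shows the floor hanging open. One bracket shows clearly in the tray. The other is partly hidden in each view, so I judged it by eye from the zoomed pictures. The offcut is still in the other box, which is shut, and the look-alikes are where they were.
- **Disagreements:**
  - The reported tool height was about 31 mm lower than the fingertips appear in the depth image. My first push therefore passed just above the plate without moving it. I corrected the height from the camera and the second push worked.
  - In the last check the trained networks placed only one bracket on the tray floor. Their other reports there were on the stand, not on a bracket. They also did not report the offcut, though it shows in the scene picture.

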